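# Unstack the tank fittings onto their gaskets

### The job

Two small stacks of cleaned steel tank fittings stand on the cellar bench. Take them apart and set each of the four fittings, flange down, centred on the white gasket of its own shape and size (square and oval ones lined up with their gaskets), setting them down rather than dropping them. Leave the tasting glass and the terracotta bowl where they stand.

Things in the scene. Friction and masses are not known exactly. Their poses are not given: they have to be found in the camera images.
- round_cover: Large plain round cover of dull dark steel with six bolt heads, a flat-topped disc 60 mm across and 22 mm high, 0.25 to 0.45 kg; it stands on the bench at the bottom of one stack. Origin: centre of its underside, z up.
- square_cover: Square cover of dull dark steel with a bolt head in each corner, flat-topped, 58 x 58 mm and 22 mm high, 0.27 to 0.5 kg; it stands on the bench at the bottom of the other stack. Origin: centre of its underside, x and y square to its sides, z up.
- small_cap: Small round bright steel cap: a flange 38 mm across and 7 mm thick, and on it an upright round stub 24 mm across to grip by; 34 mm high in all, about 0.12 kg. It starts standing on top of either cover. Origin: centre of the flange's underside, z up along the stub.
- oval_flange: Oval bright steel flange 56 mm long (along its x) and 32 mm wide, 7 mm thick, with round ends, and on it an upright round hose stub 22 mm across to grip by; 34 mm high in all, about 0.13 kg. It starts standing on top of the other cover. Origin: centre of the flange's underside, z up along the stub.
- round_gasket: Place of the large round cover: white flat ring fixed on the bench, 66 mm outside, 44 mm inside, 3 mm thick. Origin: its centre, on its underside.
- square_gasket: Place of the square cover: white flat square frame fixed on the bench, 64 mm outside, 42 mm inside, 3 mm thick. Origin: its centre, on its underside; x and y square to its sides.
- small_gasket: Place of the small cap: white flat ring fixed on the bench, 44 mm outside, 24 mm inside, 3 mm thick. Origin: its centre, on its underside.
- oval_gasket: Place of the oval flange: white flat oval frame fixed on the bench, 62 mm long (along its x), 38 mm wide, band 9 mm wide, 3 mm thick. Origin: its centre, on its underside.
- glass: Bystander: small open tasting glass 50 mm across and 55 mm high, loose, standing among the work. Origin: centre of its underside.
- bowl: Bystander: small terracotta bowl 64 mm across and 28 mm high, loose, standing among the work. Origin: centre of its underside.
Not all that is in view belongs to the job. Leave any red look-alike of the square_cover alone. Leave any blue look-alike of the small_cap alone.

How it is judged:
At the end, for the whole second after the job is handed in: Each fitting rests released and at rest on its own gasket, flange down and level (0.1 rad), centred within 10 mm; the square and the oval one are turned within 15 degrees of their gasket's sides (any of the square's four ways, either of the oval's two) (horizontal distance between round_cover and round_gasket below 0.01 m and z of round_cover in the frame of round_gasket between 0.0015 and 0.007 m and angle between each of round_cover, square_cover, small_cap, oval_flange's own z axis and vertical below 0.1 rad and linear speed of each of round_cover, square_cover, small_cap, oval_flange below 0.02 m/s and angular speed of each of round_cover, square_cover, small_cap, oval_flange below 0.2 rad/s and horizontal distance between square_cover and square_gasket below 0.01 m and z of square_cover in the frame of square_gasket between 0.0015 and 0.007 m and horizontal distance between small_cap and small_gasket below 0.01 m and z of small_cap in the frame of small_gasket between 0.0015 and 0.007 m and horizontal distance between oval_flange and oval_gasket below 0.01 m and z of oval_flange in the frame of oval_gasket between 0.0015 and 0.007 m and (angle between the x axis of square_cover and the x axis of square_gasket, either way round below 0.26 rad or angle between the x axis of square_cover and the x axis of square_gasket, either way round above 1.31 rad) and angle between the x axis of oval_flange and the x axis of oval_gasket, either way round below 0.26 rad); the robot touches nothing.
It fails at once if the glass is shifted more than 25 mm or knocked over (distance of glass from where it was at the start of the episode above 0.025 m or angle between glass's own z axis and vertical above 0.5 rad).
It fails at once if the bowl is shifted more than 25 mm or knocked over (distance of bowl from where it was at the start of the episode above 0.025 m or angle between bowl's own z axis and vertical above 0.5 rad).
It fails at once if a fitting is dropped (falls freely faster than 0.7 m/s, some 25 mm) ((linear speed of round_cover above 0.7 m/s and contact force between round_cover and the fingers below 0.05 N) or (linear speed of square_cover above 0.7 m/s and contact force between square_cover and the fingers below 0.05 N) or (linear speed of small_cap above 0.7 m/s and contact force between small_cap and the fingers below 0.05 N) or (linear speed of oval_flange above 0.7 m/s and contact force between oval_flange and the fingers below 0.05 N)).
It also fails if it takes over 118 s, if anything falls off the work surface, if the arm or the gripper's body presses on something with over 40 N, if the wrist force passes 120 N, or if a joint passes its speed limit or range.

### The arm

A 6-joint arm with a two-finger parallel gripper is mounted at the origin on the work surface. World frame = base frame: x ahead of the robot, y to its left, z up, the work surface at z = 0. Lengths are in m, angles in rad, forces in N, time in s.
With the tool pointing down it reaches from about 0.35 to 0.85 m from the base axis. Payload 8.1 kg.
Tool frame: the origin (TCP) lies on the centre line of the jaws, within the pads' length; the fingertips stand robot.finger_overhang ahead of it and the grasp point (between the pads) lies 5 mm behind it (robot.finger_overhang is the distance from the TCP to the fingertips, in m); z points along the fingers, y is the direction in which the jaws open and shut (so a half turn about z gives the same grasp; the last joint's range is limited). The gripper opens to 93 mm and grips with 3 to 60 N. Pads are 15 mm wide; open, the fingers measure 128 mm over their backs; the gripper's body (75 mm by 188 mm) begins 65 mm behind the grasp point.
Start: joints at [1.238, 0.13, 1.488, -0, 1.523, -0.085], TCP at [0.147, 0.582, 0.233] pointing down, gripper open.
Joint ranges: [-2.96, 2.96], [-0.89, 2.26], [0.02, 2.5], [-1.34, 4.48], [0, 2.73], [-2.66, 2.66]. Speed limits (rad/s): [2.39, 2.39, 2.79, 3.14, 3.14, 3.14].

### API

Orientations are given as a rotation vector (axis times angle).
In Python, from plant import robot gives the robot as it stands. The module is installed in compiled form; this text tells all that it offers.
- The arm moves only by the tool carry_out, never from a script. Its argument "commands" is a list that holds one entry, the list of rows, each a list of 4 numbers: the shift along the tool's x, y, z in cm, then the turn about the tool's z in degrees. In form: [[[tx, ty, tz, roll], ...]]. A call has 1 to 20 rows; each row shifts and turns the commanded pose from where the row before left it, along the tool's axes as they then stand; what a row does not reach is not made up. A row lasts 1/12 s, in which the tool goes at most 41.7 mm and 7.16 degrees, less where a joint would pass 70% of its speed; a pose out of reach is approached as far as the arm can. A call is refused whole if a number of a shift passes 4.17 or a number of a turn 7.16, either way. A call with a gripper value outside its range is refused whole. "claw" is the finger opening in cm, from 0 to 9.3, set as the call begins (left out, the last holds). The fingers move at their own pace and stop on an object; "grip_force" is the grip in N (left out, the last holds). Time passes only in rows, so rows that do not move let the fingers close. It gives the time, the measured TCP pose, the force and the opening at its end, in the units of the state.
- robot.read_state(): the state, without advancing time (a new reading comes with each control period).
- robot.read_camera(name): name is "side" or "top" or "wrist"; returns the picture (420x560x3 uint8, red, green, blue); there is no depth.
- robot.camera_params(name): a dict with "mtx" (3x3 intrinsics, pixels), "R" (3x3) and "t" (3): a world point X has camera coordinates R X + t. Camera axes: x right, y down, z forward; pixel columns grow to the right and rows downward; lengths in m; the calibration is good to about 2 mm. A picture is of the moment at which its call begins: read the wrist's pose just before it. camera_params takes no time and is no camera call; for the wrist camera it gives the pose at the moment of the call.
- robot.close_job(): hands the job in, once; it reports no verdict.
The state is a dict: "t": time; "q": joint angles; "dq": joint speeds; "joint_torque": joint torques, N m; "tool_pos": TCP position; "orientation": TCP orientation; "force": force on the tool from outside, world axes, zero at the start; "wrist_torque": the same for the moment, N m; "opening": finger opening in m.
Only numpy, scipy, OpenCV 4.12 (cv2) and the standard library are available. Lean on these libraries where they do the work, as an engineer would, in place of code of your own. Each camera call takes 0.05 s, during which the arm holds its last target.

## Working session

There is one attempt and no reset: what is moved stays moved. The work goes in short steps, Python scripts to look and compute and a tool call to move; the robot and the scene stay as the last step left them, time stands still between calls to the robot, and variables do not carry over. Pictures are saved under pics/ and viewed, and the job is handed in when it is done.

Besides the shell and the picture viewer there is one more tool, called after "Emit:" as a command line: name --argument value ..., lists and objects as JSON in quotes. carry_out: Moves the arm, as the interface text tells. Its arguments: {"type":"object","properties":{"commands":{"type":"array","items":{"type":"array","items":{"type":"array","items":{"type":"number"}}}},"claw":{"type":"number"},"grip_force":{"type":"number"}},"required":["commands"]}

```bash
mkdir -p pics; cat > h.py <<'E'
import numpy as np, cv2
from plant import robot
def snap(n,f):
    p=robot.camera_params(n); im=robot.read_camera(n)
    cv2.imwrite('pics/'+f+'.png',cv2.cvtColor(im,cv2.COLOR_RGB2BGR)); return im,p
def ray(p,u,v,z):
    K,R,t=map(np.array,(p['mtx'],p['R'],p['t']))
    c=-R.T@t; d=R.T@np.linalg.inv(K)@np.array([u,v,1.]); return c+d*(z-c[2])/d[2]
def proj(p,X):
    K,R,t=map(np.array,(p['mtx'],p['R'],p['t'])); x=K@(R@np.array(X)+t); return x[:2]/x[2]
E
python3 - <<'E'
from h import *
s=robot.read_state(); print({k:np.round(v,3) for k,v in s.items()}, robot.finger_overhang)
for n in('top','side','wrist'):
    im,p=snap(n,n+'0'); print(n,-np.array(p['R']).T@p['t'], np.round(p['R'],3).tolist(), np.round(p['mtx'],1).tolist())
E
```

```text
{'t': np.float64(0.0), 'q': array([ 1.238,  0.131,  1.489,  0.   ,  1.523, -0.085]), 'dq': array([ 0.001,  0.   , -0.001,  0.   , -0.001, -0.001]), 'joint_torque': array([-0.0000e+00, -5.5985e+01, -4.9176e+01,  7.7000e-02,  3.6000e-02,
       -0.0000e+00]), 'tool_pos': array([0.147, 0.581, 0.232]), 'orientation': array([-3.880e-01, -3.117e+00,  3.000e-03]), 'force': array([-0.52 ,  0.215,  0.947]), 'wrist_torque': array([0.036, 0.023, 0.038]), 'opening': np.float64(0.093)} 0.014
top [ 0.37784901 -0.01339716  0.94797784] [[-0.006, -1.0, -0.005], [-0.989, 0.007, -0.147], [0.147, 0.004, -0.989]] [[404.2, 0.0, 271.5], [0.0, 404.2, 208.4], [0.0, 0.0, 1.0]]
side [0.43721751 0.73227786 0.58350138] [[-0.997, -0.079, 0.022], [-0.065, 0.597, -0.799], [0.05, -0.798, -0.601]] [[412.7, 0.0, 286.3], [0.0, 412.7, 210.0], [0.0, 0.0, 1.0]]
wrist [0.06911544 0.60105735 0.38357666] [[0.245, 0.969, -0.001], [0.928, -0.234, 0.29], [0.281, -0.072, -0.957]] [[328.4, 0.0, 275.2], [0.0, 328.4, 214.7], [0.0, 0.0, 1.0]]
```

View pics/top0.png

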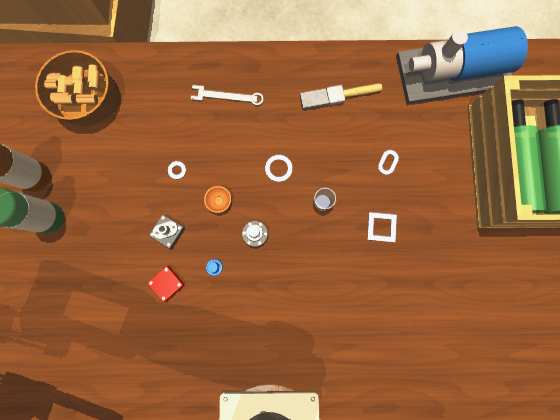

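View pics/side0.png

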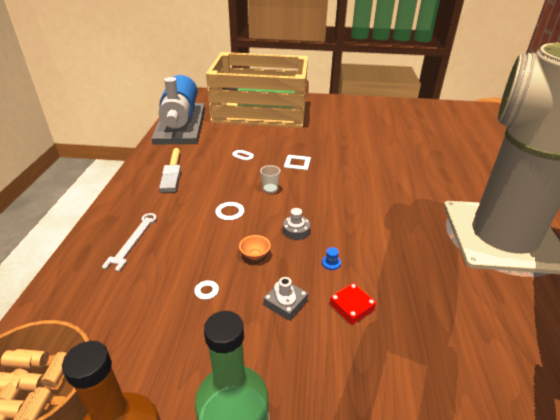

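View pics/wrist0.png

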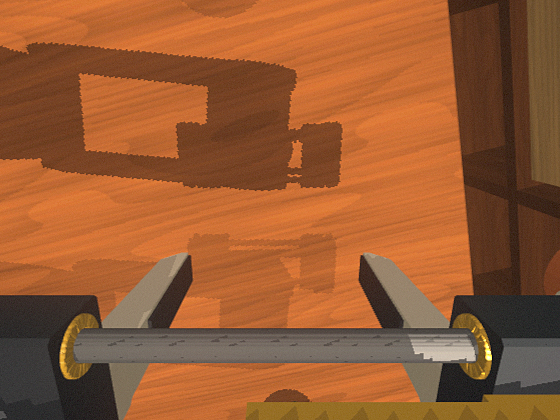

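The top view shows the oval on the square cover at about (167,232), and the small cap on the round cover at about (255,233). The gaskets are round (278,168), square (382,227), small (177,170) and oval (388,162). The bowl is at (217,199) and the glass at (325,199). The red decoy is at (166,284) and the blue one at (214,267). Next I'll measure.

```bash
python3 - <<'E'
from h import *
im=cv2.cvtColor(cv2.imread('pics/top0.png'),cv2.COLOR_BGR2RGB);p=robot.camera_params('top')
hsv=cv2.cvtColor(im,cv2.COLOR_RGB2HSV)
cv2.imwrite('pics/zoom0.png',cv2.resize(cv2.cvtColor(im[140:310,140:340],cv2.COLOR_RGB2BGR),None,fx=4,fy=3.5,interpolation=cv2.INTER_CUBIC)[:600])
z=cv2.resize(cv2.cvtColor(im[205:260,140:280],cv2.COLOR_RGB2BGR),None,fx=5.6,fy=5.6,interpolation=cv2.INTER_CUBIC);cv2.imwrite('pics/zoom0.png',z)
def show(name,mask,win,z):
    u0,u1,v0,v1=win; m=np.zeros_like(mask);m[v0:v1,u0:u1]=mask[v0:v1,u0:u1]
    cs,_=cv2.findContours(m,cv2.RETR_EXTERNAL,cv2.CHAIN_APPROX_NONE); c=max(cs,key=cv2.contourArea)
    pts=np.array([ray(p,*q,z)[:2] for q in c[:,0].astype(float)])
    M=cv2.moments(c); r=cv2.minAreaRect((pts*1000).astype(np.float32)) 
    print(name,'cent',np.round(ray(p,M['m10']/M['m00'],M['m01']/M['m00'],z)[:2],4),'rect',np.round(r[0],1),np.round(r[1],1),round(r[2],1),cv2.contourArea(c))
white=((hsv[...,1]<40)&(hsv[...,2]>190)).astype(np.uint8)
grey=((hsv[...,1]<70)).astype(np.uint8)
show('smallg',white,(155,200,150,190),.003);show('roundg',white,(260,297,150,188),.003)
show('ovalg',white,(370,410,140,180),.003);show('squareg',white,(360,405,205,250),.003)
show('squarecov',grey,(145,190,210,255),.022);show('roundcov',grey,(238,272,215,252),.022)
show('glass',grey,(305,345,180,218),.055)
o=((hsv[...,0]<14)&(hsv[...,1]>170)&(hsv[...,2]>180)).astype(np.uint8)
show('bowl',o,(200,236,182,218),.028)
show('red',o,(145,190,262,305),.022)
b=((hsv[...,0]>95)&(hsv[...,0]<130)&(hsv[...,1]>150)).astype(np.uint8); show('blue',b,(200,230,255,280),.007)
E
```

```text
smallg cent [0.6137 0.2187] rect [614.  218.3] [42.1 40.9] 1.4 221.5
roundg cent [ 0.6165 -0.026 ] rect [616.  -25.4] [62.5 64. ] 89.6 529.5
ovalg cent [ 0.6293 -0.2896] rect [ 629.2 -289.9] [38.1 61.4] 61.9 323.5
squareg cent [ 0.4724 -0.2675] rect [ 472.7 -267.4] [64.3 65. ] 84.2 705.5
squarecov cent [0.4637 0.2327] rect [464.  232.7] [61. 57.] 58.3 610.5
roundcov cent [0.4571 0.0303] rect [457.3  30.1] [57.5 57.5] 89.6 484.0
glass cent [ 0.5323 -0.1283] rect [ 531.9 -128.3] [47.2 47.7] 89.6 343.5
bowl cent [0.5368 0.1162] rect [536.  115.3] [57.9 58.6] 89.6 431.5
red cent [0.3442 0.2348] rect [345.6 233.7] [58.2 57.9] 41.1 583.5
blue cent [0.376  0.1193] rect [378.6 119.8] [13.9 26.5] 66.5 9.5
```

View pics/zoom0.png

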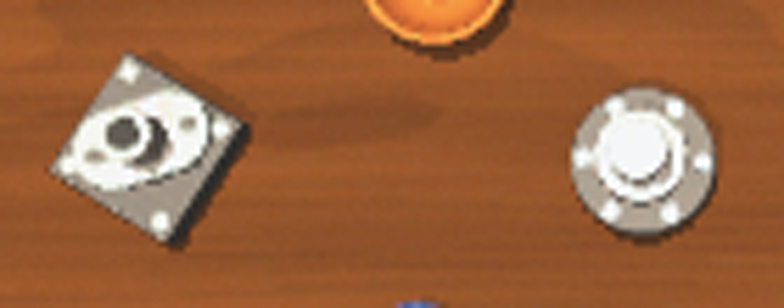

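Emit:
carry_out --commands '[[[-2.8,-1.85,0,0],[-2.8,-1.85,0,0],[-2.8,-1.85,0,0],[-2.8,-1.85,0,0],[-2.8,-1.85,0,0],[-2.8,-1.85,0,0],[-2.8,-1.85,0,0],[-2.8,-1.85,0,0],[-2.8,-1.85,0,0],[-2.8,-1.85,0,0],[-2.8,-1.85,0,0],[-2.8,-1.85,0,0],[-2.8,-1.85,0,0],[-2.8,-1.85,0,0]]]'

```text
t: 1.32
tool_pos: [0.4644, 0.233, 0.2324]
orientation: [-0.388, -3.117, 0.0]
force: [0.3, -0.1, 0.8]
opening: 0.0931
```

Emit:
carry_out --commands '[[[0,0,0,6],[0,0,0,6],[0,0,0,6],[0,0,0,6],[0,0,0,6],[0,0,0,6],[0,0,0,6],[0,0,0,6],[0,0,0,6],[0,0,0,6],[0,0,0,6],[0,0,0,6],[0,0,0,6],[0,0,0,6],[0,0,0,6],[0,0,0,6],[0,0,0,6],[0,0,0,6],[0,0,0,0],[0,0,0,0]]]'

```text
t: 2.98
tool_pos: [0.4635, 0.2344, 0.2324]
orientation: [-2.748, -1.523, 0.001]
force: [-0.3, 0.2, 0.4]
opening: 0.0928
```

```bash
cat >> h.py <<'E'
from scipy.spatial.transform import Rotation as Ro
def pose():
    s=robot.read_state(); R=Ro.from_rotvec(s['orientation']).as_matrix(); return np.array(s['tool_pos']),R,s
def go(x,y,z,yaw=None):
    p,R,s=pose(); d=R.T@(np.array([x,y,z])-p)*100
    cur=np.degrees(np.arctan2(R[1,1],R[0,1]))
    print('t',round(float(s['t']),2),'pos',p.round(4),'jaw',round(cur,1),'tilt',R[:,2].round(4),'q',np.round(s['q'],2),'op',round(float(s['opening']),4),'F',np.round(s['force'],1))
    print('  shift cm',d.round(2),'' if yaw is None else 'turn %.1f'%(-(yaw-cur)))
E
python3 - <<'E'
from h import *
go(.464,.233,.2,-31.7)
im,p=snap('wrist','w1')
E
```

```text
t 2.98 pos [0.4635 0.2344 0.2324] jaw -32.0 tilt [-5.e-04 -2.e-04 -1.e+00] q [ 0.37 -0.09  1.71  0.    1.52  0.93] op 0.0928 F [-0.3  0.2  0.4]
  shift cm [-0.09  0.12  3.24] turn -0.3
```

View pics/w1.png

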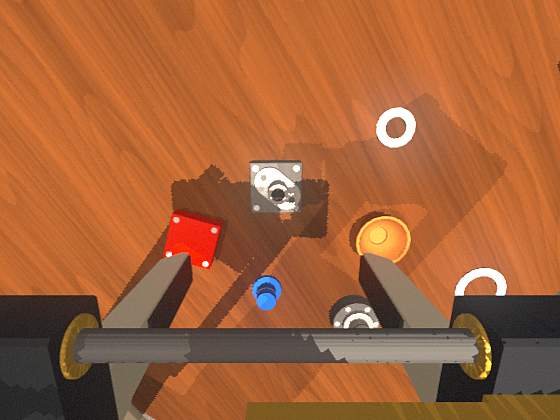

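```bash
python3 - <<'E'
from h import *
p=robot.camera_params('wrist'); im=cv2.imread('pics/w1.png')
cv2.imwrite('pics/z1.png',cv2.resize(im[150:225,240:315],None,fx=8,fy=8,interpolation=cv2.INTER_CUBIC))
im2=cv2.imread('pics/top0.png');cv2.imwrite('pics/z2.png',cv2.resize(im2[140:185,368:408],None,fx=12,fy=12,interpolation=cv2.INTER_CUBIC))
E
```

```text
(no output)
```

View pics/z1.png

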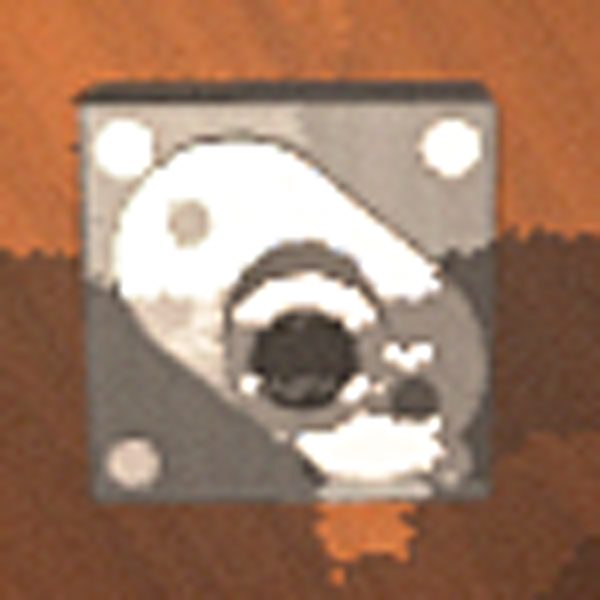

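View pics/z2.png

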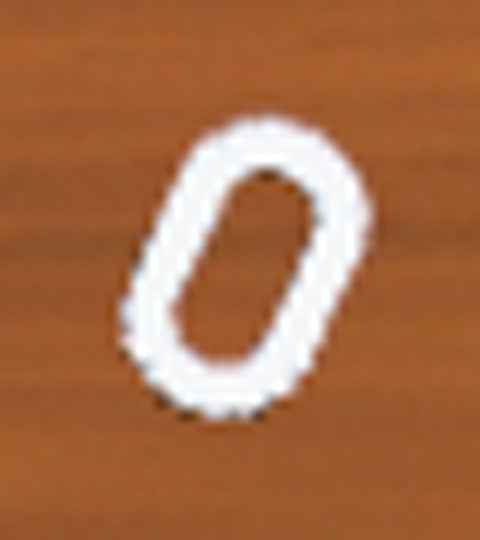

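```bash
python3 - <<'E'
from h import *
p=robot.camera_params('wrist')
f=lambda a,b,z: ray(p,240+a/8-.44,150+b/8-.44,z)
a,b=f(188,222,.029),f(412,395,.029); print('oval c',(a+b)/2,'ang',np.degrees(np.arctan2(*(a-b)[1::-1])),np.linalg.norm(a-b))
print('stub top',f(303,345,.056), f(303,350,.056))
c=[f(x,y,.022) for x,y in((82,105),(492,105),(487,490),(95,490))]; print('sq c',np.mean(c,0)); 
for i in range(4): d=c[(i+1)%4]-c[i]; print(np.linalg.norm(d),np.degrees(np.arctan2(d[1],d[0])))
P=robot.camera_params('top'); im=cv2.cvtColor(cv2.imread('pics/top0.png'),cv2.COLOR_BGR2HSV)
m=((im[...,1]<60)&(im[...,2]>170)); v,u=np.nonzero(m[140:185,368:408]); pts=np.array([ray(P,x+368,y+140,.003)[:2] for x,y in zip(u,v)]); 
w,V=np.linalg.eigh(np.cov(pts.T)); print('ovalg',pts.mean(0),np.degrees(np.arctan2(V[1,1],V[0,1])))
go(.464,.233,.046)
E
```

```text
oval c [0.46789898 0.23623806 0.029     ] ang 109.82744129280792 0.03936923667891367
stub top [0.46863203 0.23722218 0.056     ] [0.46828577 0.23666521 0.056     ]
sq c [0.46626834 0.2367553  0.022     ]
0.05637791002513838 -31.978476677999662
0.05512881212280165 -121.4173603524263
0.05629198515678832 148.02765241126892
0.055135741880625574 58.67186557750616
ovalg [ 0.62948626 -0.28966756] 155.23500586512534
t 3.03 pos [0.4635 0.2344 0.2324] jaw -32.0 tilt [-4.e-04 -1.e-04 -1.e+00] q [ 0.37 -0.09  1.71  0.    1.52  0.93] op 0.0931 F [0.1 0.8 0.8]
  shift cm [-0.09  0.12 18.64]
```

Emit:
carry_out --commands '[[[0.2,0.15,2.5,0],[0.2,0.12,2.5,0],[0,0,2.5,0],[0,0,2.5,0],[0,0,2.5,0],[0,0,2.5,0],[0,0,2,0],[0,0,1,0],[0,0,0.64,0],[0,0,0,0],[0,0,0,0]]]'

```text
t: 3.95
tool_pos: [0.4686, 0.2366, 0.0471]
orientation: [2.75, 1.519, 0.001]
force: [1.1, 0.4, 1.2]
opening: 0.0928
```

```bash
python3 - <<'E'
from h import *
go(.468,.2365,.046)
im,p=snap('wrist','w2'); snap('side','s2')
E
```

```text
t 3.95 pos [0.4686 0.2366 0.0471] jaw -32.1 tilt [ 9.e-04  3.e-04 -1.e+00] q [ 0.37  0.1   1.87 -0.    1.16  0.93] op 0.0928 F [1.1 0.4 1.2]
  shift cm [-0.04 -0.05  0.11]
```

View pics/w2.png

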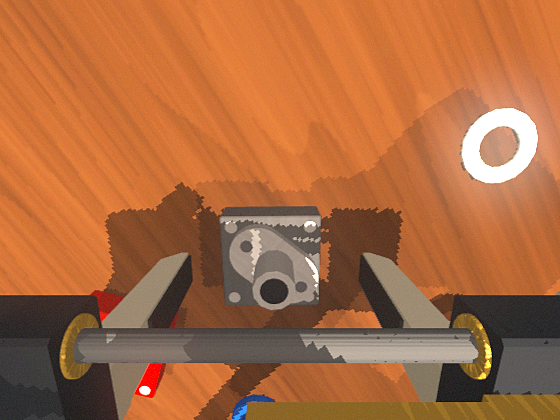

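View pics/s2.png

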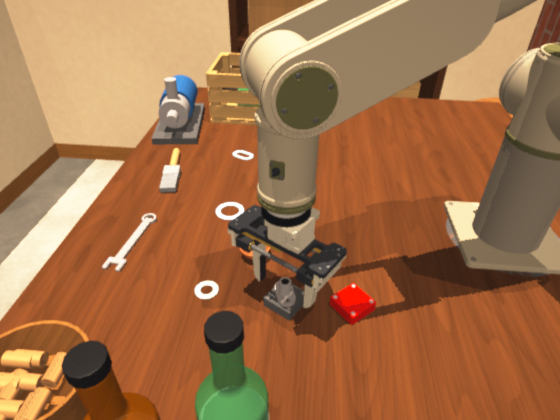

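```bash
python3 - <<'E'
from h import *
p=robot.camera_params('wrist'); print(ray(p,273,290,.056))
a,b=ray(p,246,246,.029),ray(p,302,287,.029); print((a+b)/2,np.degrees(np.arctan2(*(a-b)[1::-1])))
E
```

```text
[0.46831323 0.23616241 0.056     ]
[0.46862918 0.23526252 0.029     ] 109.03263615432753
```

Emit:
carry_out --commands '[[[0,0,0.1,0],[0,0,0,0],[0,0,0,0],[0,0,0,0],[0,0,0,0],[0,0,0,0],[0,0,0,0],[0,0,0,0],[0,0,0,0],[0,0,0,0],[0,0,0,0],[0,0,0,0]]]' --claw 1.5 --grip_force 20

```text
t: 5.05
tool_pos: [0.468, 0.2364, 0.0452]
orientation: [-2.75, -1.518, 0.0]
force: [0.6, 1.2, 0.4]
opening: 0.0215
```

Emit:
carry_out --commands '[[[0,0,-0.5,0],[0,0,-1.5,0],[0,0,-2,0],[0,0,-2,0],[0,0,-2,0],[0,0,-2,0],[0,0,-2,0],[0,0,-2,0],[0,0,-1,0]]]'

```text
t: 5.8
tool_pos: [0.469, 0.2368, 0.1983]
orientation: [2.75, 1.518, 0.005]
force: [1.0, 0.0, -1.4]
opening: 0.0215
```

Emit:
carry_out --commands '[[[-1.2,1.38,0,0],[-2.4,2.77,0,0],[-2.4,2.77,0,0],[-2.4,2.77,0,0],[-2.4,2.77,0,0],[-2.4,2.77,0,0],[-2.4,2.77,0,0],[-2.4,2.77,0,0],[-2.4,2.77,0,0],[-2.4,2.77,0,0],[-2.4,2.77,0,0],[-2.4,2.77,0,0],[-2.4,2.77,0,0],[-2.4,2.77,0,0],[-2.4,2.77,0,0],[-1.2,1.38,0,0]]]'

```text
t: 7.13
tool_pos: [0.6275, -0.2937, 0.1941]
orientation: [2.752, 1.515, -0.002]
force: [0.8, -0.2, -1.5]
opening: 0.0219
```

Emit:
carry_out --commands '[[[0,0,0,-5.7],[0,0,0,-5.7],[0,0,0,-5.7],[0,0,0,-5.7],[0,0,0,-5.7],[0,0,0,-5.7],[0,0,0,-5.7],[0,0,0,-5.7],[0,0,0,0],[0,0,0,0]]]'

```text
t: 7.97
tool_pos: [0.6275, -0.2894, 0.1946]
orientation: [-1.95, -2.462, 0.0]
force: [-1.1, 0.1, -0.8]
opening: 0.0216
```

```bash
python3 - <<'E'
from h import *
go(.6295,-.2897,.16,13.7)
im,p=snap('wrist','w3')
E
```

```text
t 7.97 pos [ 0.6275 -0.2894  0.1946] jaw 13.2 tilt [-9.e-04  5.e-04 -1.e+00] q [-0.51  0.39  1.25  0.    1.5  -0.74] op 0.0216 F [-1.1  0.1 -0.8]
  shift cm [-0.07  0.19  3.46] turn -0.5
```

View pics/w3.png

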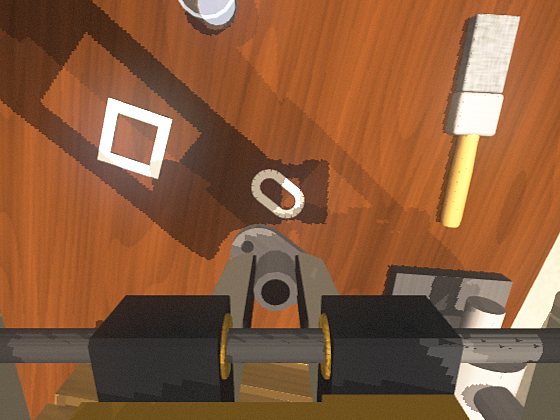

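```bash
cat >> h.py <<'E'
def gask(file,p,win,z=.003,s=75,vmin=90):
    im=cv2.imread('pics/'+file+'.png'); h=cv2.cvtColor(im,cv2.COLOR_BGR2HSV); u0,u1,v0,v1=win
    m=((h[...,1]<s)&(h[...,2]>vmin)).astype(np.uint8)[v0:v1,u0:u1]
    m=cv2.morphologyEx(m,cv2.MORPH_CLOSE,np.ones((3,3),np.uint8))
    cs,_=cv2.findContours(m,cv2.RETR_EXTERNAL,cv2.CHAIN_APPROX_NONE); c=max(cs,key=cv2.contourArea)
    f=np.zeros_like(m); cv2.drawContours(f,[c],-1,1,-1); v,u=np.nonzero(f)
    pts=np.array([ray(p,x+u0,y+v0,z)[:2] for x,y in zip(u,v)]); w,V=np.linalg.eigh(np.cov(pts.T))
    r=cv2.minAreaRect((pts*1000).astype(np.float32))
    print(file,'c',pts.mean(0).round(4),'axis',round(np.degrees(np.arctan2(V[1,1],V[0,1])),1),'rect',np.round(r[0],1),np.round(r[1],1),round(r[2],1))
E
python3 - <<'E'
from h import *
p=robot.camera_params('wrist')
gask('w3',p,(242,318,158,226)); gask('w3',p,(88,180,90,190))
E
```

```text
w3 c [ 0.6302 -0.2884] axis 153.2 rect [ 630.4 -288.8] [38.6 62.3] 64.5
w3 c [ 0.4737 -0.2662] axis -146.6 rect [ 470.9 -269.7] [71.4 71.6] 84.1
```

Emit:
carry_out --commands '[[[0,0.13,2.5,0],[0,0.13,2.5,0],[0,0,2.5,0],[0,0,2.5,0],[0,0,2.5,0],[0,0,2,0],[0,0,1,0],[0,0,0.4,0],[0,0,0.2,0],[0,0,0,0],[0,0,0,0]]]'

```text
t: 8.93
tool_pos: [0.6314, -0.2896, 0.0362]
orientation: [1.946, 2.463, 0.001]
force: [0.3, -0.4, -1.5]
opening: 0.0216
```

```bash
python3 - <<'E'
from h import *
go(.630,-.2885,.0265,12.5)
im,p=snap('wrist','w4')
E
```

```text
t 8.93 pos [ 0.6314 -0.2896  0.0362] jaw 13.4 tilt [ 0.0024 -0.0013 -1.    ] q [-0.5   0.53  1.37  0.    1.24 -0.74] op 0.0216 F [ 0.3 -0.4 -1.5]
  shift cm [ 0.14 -0.11  0.97] turn 0.9
```

View pics/w4.png

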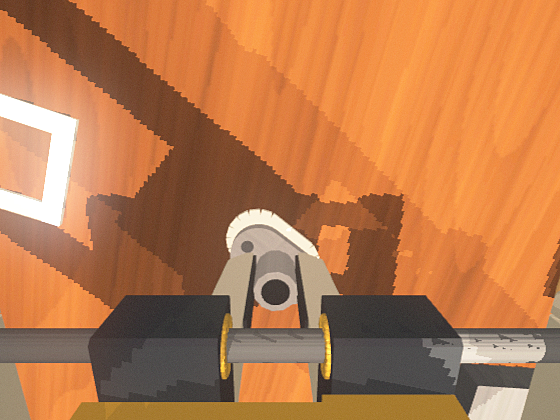

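Emit:
carry_out --commands '[[[0.12,-0.1,0.3,0.5],[0,0,0.2,0],[0,0,0.15,0],[0,0,0.15,0],[0,0,0.1,0],[0,0,0.1,0],[0,0,0,0],[0,0,0,0],[0,0,0,0]]]'

```text
t: 9.73
tool_pos: [0.6295, -0.2882, 0.0262]
orientation: [1.957, 2.456, 0.0]
force: [-5.3, 3.0, 10.9]
opening: 0.0218
```

```bash
python3 - <<'E'
from h import *
go(.630,-.2885,.0265,12.5)
im,p=snap('wrist','w5')
E
```

```text
t 9.73 pos [ 0.6295 -0.2882  0.0262] jaw 12.9 tilt [ 7.e-04 -5.e-04 -1.e+00] q [-0.5   0.54  1.37 -0.    1.23 -0.73] op 0.0218 F [-5.3  3.  10.9]
  shift cm [-0.04  0.05 -0.03] turn 0.4
```

View pics/w5.png

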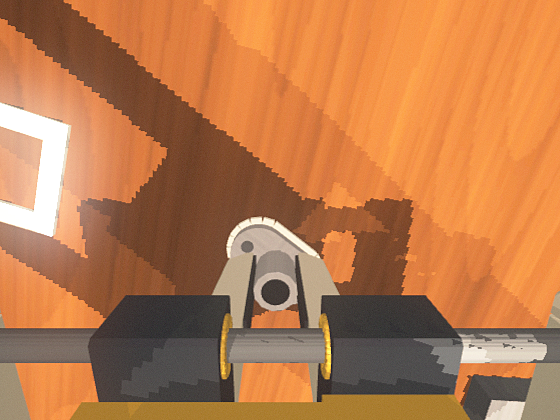

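Contact registers at about 11 N and the flange sits evenly on its gasket. I'll release it and lift.

Emit:
carry_out --commands '[[[0,0,0,0],[0,0,0,0],[0,0,0,0],[0,0,0,0],[0,0,0,0],[0,0,0,0],[0,0,-1,0],[0,0,-2,0],[0,0,-2.5,0],[0,0,-2.5,0],[0,0,-2.5,0],[0,0,-2.5,0],[0,0,-2.5,0],[0,0,-1,0],[0,0,0,0],[0,0,0,0]]]' --claw 5

```text
t: 11.12
tool_pos: [0.6292, -0.2881, 0.1892]
orientation: [1.957, 2.456, 0.0]
force: [0.8, 0.0, 0.1]
opening: 0.0502
```

```bash
python3 - <<'E'
from h import *
go(.458,.032,.2)
im,p=snap('wrist','w6')
cv2.imwrite('pics/z6.png',cv2.resize(cv2.imread('pics/w6.png')[150:250,220:340],None,fx=6,fy=6,interpolation=cv2.INTER_CUBIC))
E
```

```text
t 11.12 pos [ 0.6292 -0.2881  0.1892] jaw 12.9 tilt [ 6.e-04 -4.e-04 -1.e+00] q [-0.5   0.4   1.25 -0.    1.49 -0.73] op 0.0502 F [0.8 0.  0.1]
  shift cm [35.02 -9.54 -1.1 ]
```

View pics/z6.png

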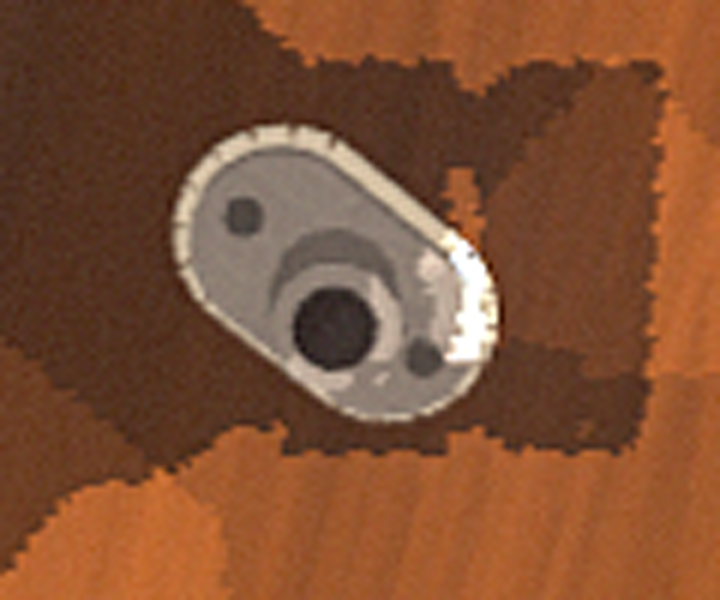

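Emit:
carry_out --commands '[[[1.3,-0.37,0,0],[2.7,-0.73,0,0],[2.7,-0.73,0,0],[2.7,-0.73,0,0],[2.7,-0.73,0,0],[2.7,-0.73,0,0],[2.7,-0.73,0,0],[2.7,-0.73,0,0],[2.7,-0.73,0,0],[2.7,-0.73,0,0],[2.7,-0.73,0,0],[2.7,-0.73,0,0],[2.7,-0.73,0,0],[1.3,-0.37,0,0],[0,0,0,0],[0,0,0,0]]]' --claw 9.3

```text
t: 12.5
tool_pos: [0.4577, 0.032, 0.1881]
orientation: [-1.955, -2.458, 0.002]
force: [0.9, -1.1, -0.2]
opening: 0.0925
```

```bash
python3 - <<'E'
from h import *
go(.458,.032,.046)
im,p=snap('wrist','w7')
gask('w7',p,(200,350,120,260),z=.022,s=60,vmin=60)
cv2.imwrite('pics/z7.png',cv2.resize(cv2.imread('pics/w7.png')[130:260,180:360],None,fx=4.4,fy=4.4,interpolation=cv2.INTER_CUBIC))
E
```

```text
t 12.5 pos [0.4577 0.032  0.1881] jaw 13.0 tilt [-1.6e-03 -4.0e-04 -1.0e+00] q [-0.04 -0.23  1.92 -0.    1.46 -0.27] op 0.0925 F [ 0.9 -1.1 -0.2]
  shift cm [-1.000e-02  5.000e-02  1.421e+01] 
w7 c [0.4583 0.0332] axis 111.0 rect [458.6  33.1] [58.  59.5] 13.0
```

View pics/z7.png

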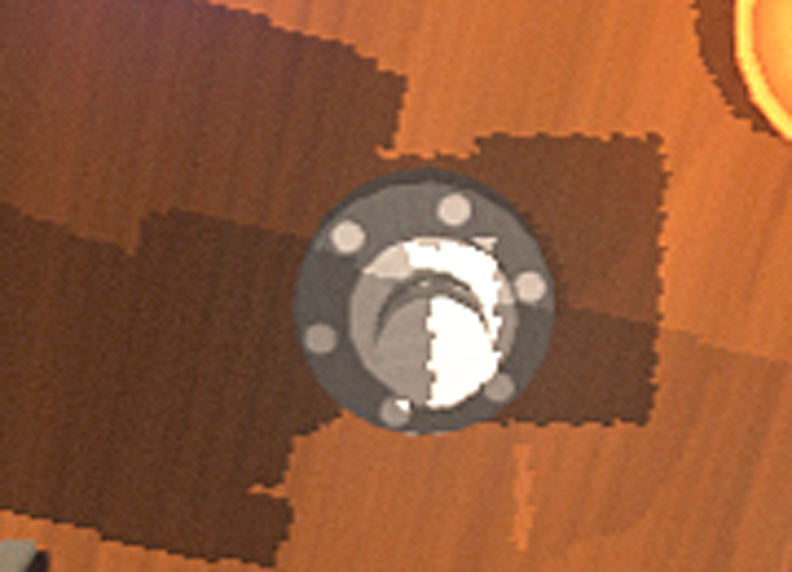

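```bash
python3 - <<'E'
from h import *
p=robot.camera_params('wrist')
print(ray(p,277.9,202.7,.029),ray(p,279.5,209,.056)); c=(ray(p,277.9,202.7,.029)+ray(p,279.5,209,.056))/2
go(c[0],c[1],.0465)
E
```

```text
[0.46142147 0.03072836 0.029     ] [0.46236491 0.0322438  0.056     ]
t 12.55 pos [0.4582 0.0314 0.1884] jaw 12.9 tilt [-1.1e-03 -5.0e-04 -1.0e+00] q [-0.04 -0.23  1.92 -0.    1.46 -0.27] op 0.0931 F [-0.6  0.7  0.7]
  shift cm [-0.07  0.38 14.19]
```

Emit:
carry_out --commands '[[[-0.05,0.18,2.5,0],[0,0.2,2.5,0],[0,0,2.5,0],[0,0,2.5,0],[0,0,2,0],[0,0,1.2,0],[0,0,0.6,0],[0,0,0.4,0],[0,0,0,0],[0,0,0,0]]]'

```text
t: 13.38
tool_pos: [0.4628, 0.0319, 0.0479]
orientation: [1.958, 2.456, 0.001]
force: [-0.6, 0.4, 0.1]
opening: 0.093
```

Emit:
carry_out --commands '[[[0,0,0,0],[0,0,0,0],[0,0,0,0],[0,0,0,0],[0,0,0,0],[0,0,0,0],[0,0,0,0],[0,0,0,0],[0,0,0,0],[0,0,0,0],[0,0,0,0],[0,0,0,0]]]' --claw 1.7

```text
t: 14.38
tool_pos: [0.462, 0.0322, 0.0472]
orientation: [-1.958, -2.457, 0.0]
force: [0.3, 0.1, 0.9]
opening: 0.0235
```

Emit:
carry_out --commands '[[[0,0,-0.5,0],[0,0,-1.5,0],[0,0,-2.5,0],[0,0,-2.5,0],[0,0,-2.5,0],[0,0,-2.5,0],[0,0,-2,0],[0,0,-1,0],[0,0,0,0],[0,0,0,0]]]'

```text
t: 15.22
tool_pos: [0.4621, 0.0323, 0.197]
orientation: [1.958, 2.457, 0.0]
force: [0.1, -0.7, -0.9]
opening: 0.0232
```

```bash
python3 - <<'E'
from h import *
go(.6138,.2185,.2)
im,p=snap('wrist','w8')
E
```

```text
t 15.22 pos [0.4621 0.0323 0.197 ] jaw 12.9 tilt [ 4.e-04 -0.e+00 -1.e+00] q [-0.04 -0.23  1.9  -0.    1.47 -0.27] op 0.0232 F [ 0.1 -0.7 -0.9]
  shift cm [14.77 18.94 -0.3 ]
```

View pics/w8.png

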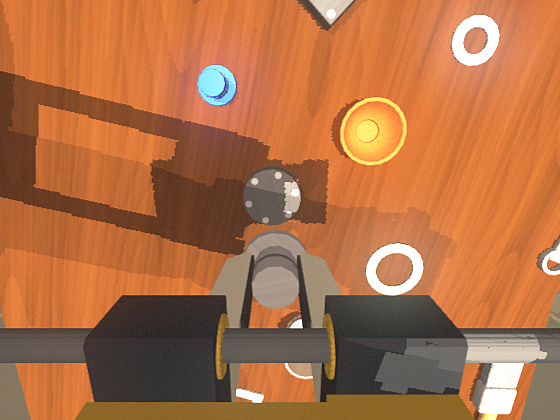

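Emit:
carry_out --commands '[[[0.8,1.0,0,0],[1.7,2.2,0,0],[1.7,2.2,0,0],[1.7,2.2,0,0],[1.7,2.2,0,0],[1.7,2.2,0,0],[1.7,2.2,0,0],[1.7,2.2,0,0],[1.7,2.2,0,0],[0.4,0.3,0,0],[0,0,0,0],[0,0,0,0]]]'

```text
t: 16.27
tool_pos: [0.6121, 0.2183, 0.195]
orientation: [-1.956, -2.456, 0.005]
force: [0.9, 0.1, -0.8]
opening: 0.0236
```

```bash
python3 - <<'E'
from h import *
go(.6138,.2185,.028)
im,p=snap('wrist','w9')
gask('w9',p,(240,320,150,228))
E
```

```text
t 16.27 pos [0.6121 0.2183 0.195 ] jaw 12.9 tilt [-0.0035 -0.0013 -1.    ] q [ 0.26  0.29  1.38 -0.    1.48  0.04] op 0.0236 F [ 0.9  0.1 -0.8]
  shift cm [-1.00e-02  2.30e-01  1.67e+01] 
w9 c [0.6148 0.2206] axis 179.3 rect [614.6 220.3] [43.  41.7] 13.0
```

View pics/w9.png

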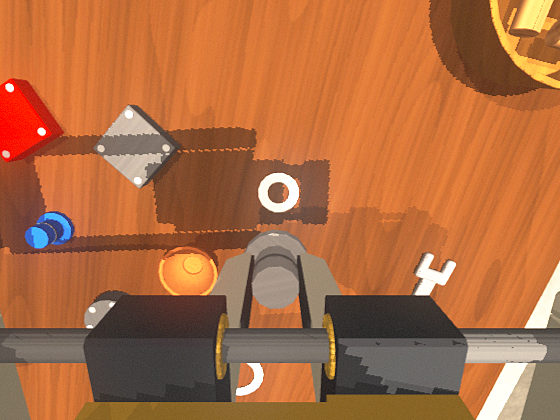

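Emit:
carry_out --commands '[[[0.08,0.13,2.5,0],[0,0.14,2.5,0],[0,0,2.5,0],[0,0,2.5,0],[0,0,2.5,0],[0,0,2,0],[0,0,1,0],[0,0,0.4,0],[0,0,0.2,0],[0,0,0,0],[0,0,0,0]]]'

```text
t: 17.23
tool_pos: [0.6169, 0.2203, 0.0381]
orientation: [1.957, 2.456, 0.003]
force: [0.7, 0.2, -1.4]
opening: 0.0231
```

```bash
python3 - <<'E'
from h import *
go(.6145,.2197,.028)
im,p=snap('wrist','w10')
E
```

```text
t 17.23 pos [0.6169 0.2203 0.0381] jaw 12.9 tilt [ 2.5e-03  7.0e-04 -1.0e+00] q [ 0.26  0.43  1.49 -0.    1.21  0.04] op 0.0231 F [ 0.7  0.2 -1.4]
  shift cm [-0.   -0.25  1.01]
```

View pics/w10.png

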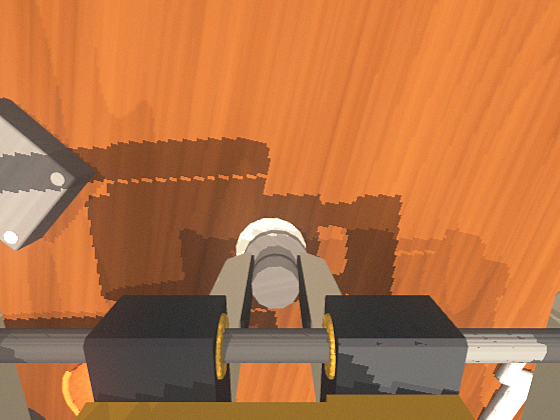

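Emit:
carry_out --commands '[[[0,-0.15,0.3,0],[0,0,0.2,0],[0,0,0.15,0],[0,0,0.15,0],[0,0,0.1,0],[0,0,0.1,0],[0,0,0.05,0],[0,0,0,0],[0,0,0,0],[0,0,0,0]]]'

```text
t: 18.12
tool_pos: [0.6147, 0.22, 0.0281]
orientation: [1.957, 2.457, 0.001]
force: [-9.2, -2.2, 17.1]
opening: 0.0236
```

```bash
python3 - <<'E'
from h import *
go(.6145,.2197,.028)
im,p=snap('wrist','w11')
E
```

```text
t 18.12 pos [0.6147 0.22   0.0281] jaw 12.9 tilt [ 7.e-04  1.e-04 -1.e+00] q [ 0.27  0.44  1.5  -0.    1.2   0.04] op 0.0236 F [-9.2 -2.2 17.1]
  shift cm [-0.02 -0.03  0.01]
```

View pics/w11.png

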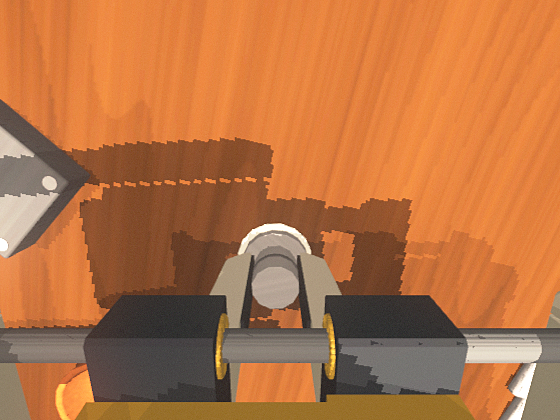

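Emit:
carry_out --commands '[[[0,0,-0.05,0],[0,0,0,0],[0,0,0,0],[0,0,0,0],[0,0,0,0],[0,0,0,0],[0,0,-1,0],[0,0,-2,0],[0,0,-2.5,0],[0,0,-2.5,0],[0,0,-2.5,0],[0,0,-2.5,0],[0,0,-2.5,0],[0,0,-1,0],[0,0,0,0],[0,0,0,0]]]' --claw 5

```text
t: 19.5
tool_pos: [0.6144, 0.2199, 0.1913]
orientation: [1.957, 2.457, 0.001]
force: [-0.4, 0.2, -1.4]
opening: 0.0497
```

```bash
python3 - <<'E'
from h import *
go(.466,.236,.2,-32)
im,p=snap('wrist','w12')
cv2.imwrite('pics/z12.png',cv2.resize(cv2.imread('pics/w12.png')[150:250,220:340],None,fx=6,fy=6,interpolation=cv2.INTER_CUBIC))
E
```

```text
t 19.5 pos [0.6144 0.2199 0.1913] jaw 12.9 tilt [ 9.e-04  3.e-04 -1.e+00] q [0.27 0.29 1.38 0.   1.47 0.04] op 0.0497 F [-0.4  0.2 -1.4]
  shift cm [  4.89 -14.11  -0.88] turn 44.9
```

View pics/z12.png

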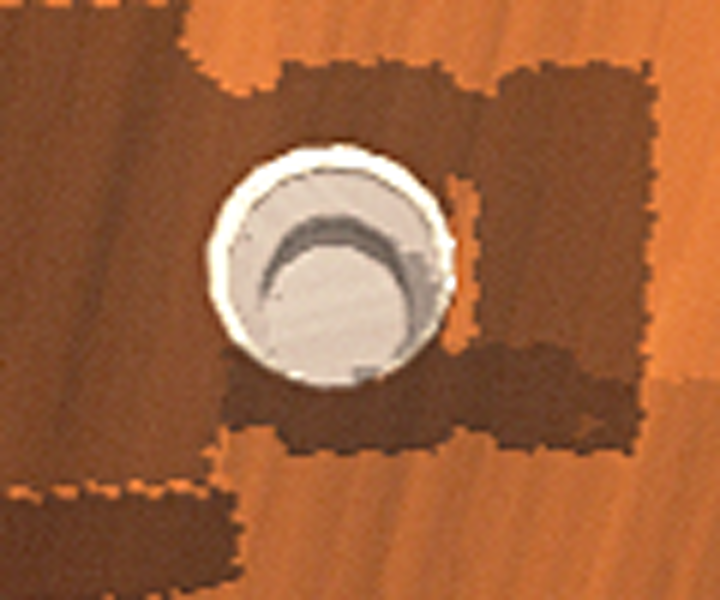

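The cap is well centred. Next is the square cover.

Emit:
carry_out --commands '[[[0.6,-1.8,0,0],[0.9,-2.5,0,0],[0.9,-2.5,0,0],[0.9,-2.5,0,0],[0.9,-2.5,0,0],[0.7,-2.3,0,0],[0,0,0,6.4],[0,0,0,6.4],[0,0,0,6.4],[0,0,0,6.4],[0,0,0,6.4],[0,0,0,6.4],[0,0,0,6.4],[0,0,0,0],[0,0,0,0]]]' --claw 9.3

```text
t: 20.8
tool_pos: [0.4649, 0.2357, 0.1892]
orientation: [-2.743, -1.53, 0.005]
force: [0.4, 0.3, 0.2]
opening: 0.0929
```

```bash
python3 - <<'E'
from h import *
go(.466,.236,.2,-32)
im,p=snap('wrist','w13')
cv2.imwrite('pics/z13.png',cv2.resize(cv2.imread('pics/w13.png')[150:230,230:320],None,fx=7,fy=7,interpolation=cv2.INTER_CUBIC))
E
```

```text
t 20.8 pos [0.4649 0.2357 0.1892] jaw -31.7 tilt [-0.0031 -0.0012 -1.    ] q [ 0.37 -0.06  1.76  0.    1.44  0.92] op 0.0929 F [0.4 0.3 0.2]
  shift cm [ 0.09  0.08 -1.08] turn 0.3
```

View pics/z13.png

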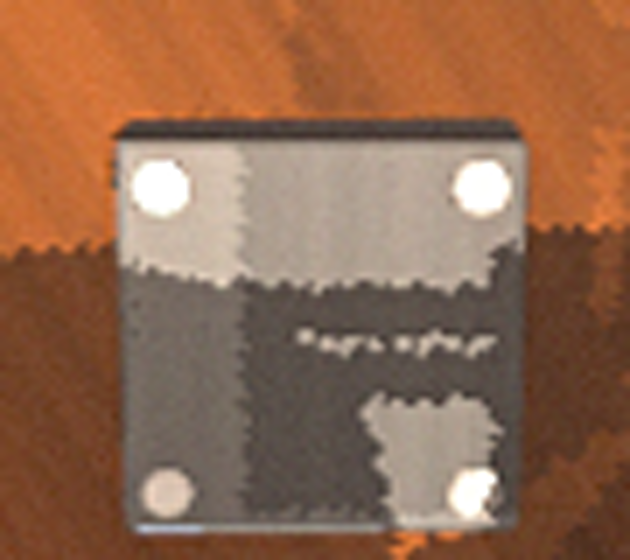

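```bash
python3 - <<'E'
from h import *
p=robot.camera_params('wrist')
f=lambda a,b,z: ray(p,230+a/7-.43,150+b/7-.43,z)
c=[f(x,y,.022) for x,y in((160,188),(482,188),(472,492),(167,492))]; m=np.mean(c,0); print('sq c',m)
for i in range(4): d=c[(i+1)%4]-c[i]; print(np.linalg.norm(d),np.degrees(np.arctan2(d[1],d[0])))
go(m[0],m[1],.019,-32)
E
```

```text
sq c [0.46588449 0.23617867 0.022     ]
0.045166090509615876 -31.647010459296663
0.04480035388889842 -122.34849840654317
0.044518560180551635 148.36954513970312
0.04480996927600433 58.479629728204834
t 20.85 pos [0.4651 0.2357 0.1896] jaw -31.7 tilt [-0.0025 -0.001  -1.    ] q [ 0.37 -0.06  1.76 -0.    1.44  0.92] op 0.093 F [-0.6 -0.5  0.5]
  shift cm [ 0.12  0.07 17.06] turn 0.3
```

Emit:
carry_out --commands '[[[0.08,0.06,2.5,0],[0,0,2.5,0],[0,0,2.5,0],[0,0,2.5,0],[0,0,2.5,0],[0,0,2,0],[0,0,1.2,0],[0,0,0.8,0],[0,0,0.4,0],[0,0,0,0],[0,0,0,0],[0,0,0,0]]]'

```text
t: 21.85
tool_pos: [0.4679, 0.2369, 0.0236]
orientation: [2.746, 1.526, 0.004]
force: [-0.1, -0.1, 0.2]
opening: 0.0929
```

```bash
python3 - <<'E'
from h import *
go(.4659,.2362,.018,-32)
im,p=snap('wrist','w14')
E
```

```text
t 21.85 pos [0.4679 0.2369 0.0236] jaw -31.9 tilt [ 2.2e-03  8.0e-04 -1.0e+00] q [ 0.37  0.14  1.89 -0.    1.12  0.93] op 0.0929 F [-0.1 -0.1  0.2]
  shift cm [-0.16 -0.14  0.56] turn 0.1
```

View pics/w14.png

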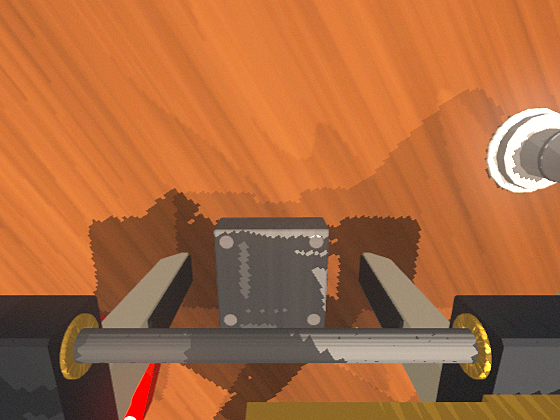

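Emit:
carry_out --commands '[[[-0.08,-0.05,0.3,0],[0,0,0.15,0],[0,0,0,0],[0,0,0,0],[0,0,0,0]]]'

```text
t: 22.32
tool_pos: [0.4659, 0.236, 0.0177]
orientation: [-2.746, -1.526, 0.0]
force: [-0.3, -0.2, -0.6]
opening: 0.093
```

Emit:
carry_out --commands '[[[0,0,0,0],[0,0,0,0],[0,0,0,0],[0,0,0,0],[0,0,0,0],[0,0,0,0],[0,0,0,0],[0,0,0,0]]]' --claw 5 --grip_force 40

```text
t: 22.98
tool_pos: [0.4659, 0.2361, 0.0177]
orientation: [-2.746, -1.525, 0.0]
force: [-0.2, -0.5, 0.0]
opening: 0.0578
```

```bash
python3 - <<'E'
from h import *
go(.4659,.2362,.018,-32)
E
```

```text
t 22.98 pos [0.4659 0.2361 0.0177] jaw -31.9 tilt [-1.e-04  1.e-04 -1.e+00] q [0.37 0.14 1.89 0.   1.11 0.93] op 0.0578 F [-0.2 -0.5  0. ]
  shift cm [ 0.01 -0.01 -0.03] turn 0.1
```

Emit:
carry_out --commands '[[[0,0,-0.3,0],[0,0,-0.8,0],[0,0,-1.5,0],[0,0,-2,0],[0,0,-2,0],[0,0,-2,0],[0,0,-2,0],[0,0,-2,0],[0,0,-2,0],[0,0,-1.5,0],[0,0,-0.7,0]]]'

```text
t: 23.9
tool_pos: [0.4669, 0.2364, 0.1889]
orientation: [2.746, 1.525, 0.006]
force: [0.5, 0.2, -2.6]
opening: 0.0578
```

Emit:
carry_out --commands '[[[-0.7,0.45,0,0],[-1.6,1.05,0,0],[-2.5,1.6,0,0],[-2.5,1.6,0,0],[-2.5,1.6,0,0],[-2.5,1.6,0,0],[-2.5,1.6,0,0],[-2.5,1.6,0,0],[-2.5,1.6,0,0],[-2.5,1.6,0,0],[-2.5,1.6,0,0],[-2.5,1.6,0,0],[-2.5,1.6,0,0],[-2.5,1.6,0,0],[-2.5,1.6,0,0],[-2.5,1.6,0,0],[-2.5,1.6,0,0],[-2.0,1.3,0,0],[-0.57,0.4,0,0]]]'

```text
t: 25.48
tool_pos: [0.4713, -0.2707, 0.184]
orientation: [-2.748, -1.521, 0.003]
force: [0.5, -0.3, -3.5]
opening: 0.0576
```

Emit:
carry_out --commands '[[[0,0,0,-5.2],[0,0,0,-5.2],[0,0,0,-5.2],[0,0,0,-5.2],[0,0,0,-5.2],[0,0,0,0],[0,0,0,0]]]'

```text
t: 26.07
tool_pos: [0.4723, -0.2669, 0.1847]
orientation: [-2.334, -2.1, 0.001]
force: [1.0, -0.2, -3.3]
opening: 0.0575
```

```bash
python3 - <<'E'
from h import *
go(.4727,-.2673,.021,-5.8)
im,p=snap('wrist','w15')
gask('w15',p,(230,330,130,228))
E
```

```text
t 26.07 pos [ 0.4723 -0.2669  0.1847] jaw -6.1 tilt [-0.0015  0.0011 -1.    ] q [-0.61  0.    1.71  0.    1.43 -0.5 ] op 0.0575 F [ 1.  -0.2 -3.3]
  shift cm [-0.05  0.07 16.37] turn -0.3
w15 c [ 0.4769 -0.2681] axis 136.6 rect [ 483.6 -268.7] [66.5 93.2] 84.0
```

View pics/w15.png

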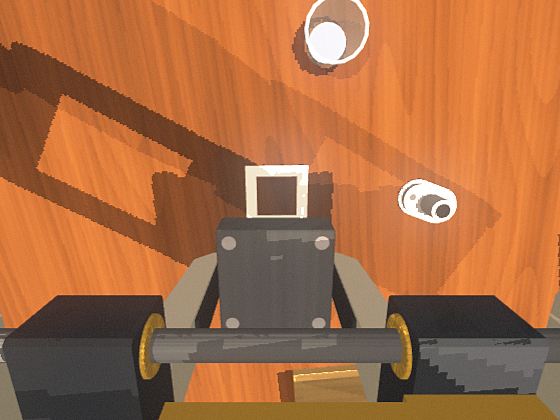

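```bash
python3 - <<'E'
from h import *
p=robot.camera_params('wrist')
cv2.imwrite('pics/z15.png',cv2.resize(cv2.imread('pics/w15.png')[155:230,235:320],None,fx=8,fy=8,interpolation=cv2.INTER_CUBIC))
E
```

```text
(no output)
```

View pics/z15.png

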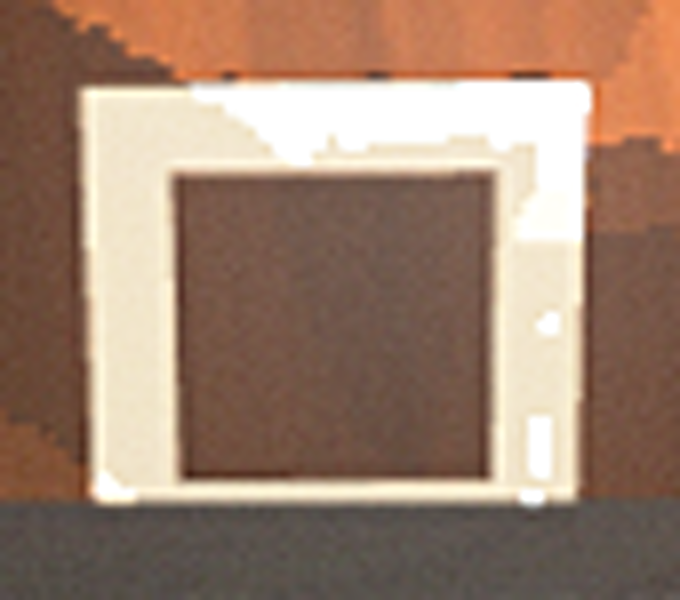

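```bash
python3 - <<'E'
from h import *
p=robot.camera_params('wrist')
f=lambda a,b,z: ray(p,235+a/8-.44,155+b/8-.44,z)
c=[f(x,y,.002) for x,y in((174,172),(498,172),(492,480),(181,480))]; m=np.mean(c,0); print('g',m)
for i in range(4): d=c[(i+1)%4]-c[i]; print(np.linalg.norm(d),np.degrees(np.arctan2(d[1],d[0])))
go(m[0],m[1],.021,-6)
E
```

```text
g [ 0.47432199 -0.26683996  0.002     ]
0.041658159736727145 -6.059020970189396
0.041362245161927 -96.08865465434855
0.04140333710470424 173.95238533353856
0.04137114065945123 84.2642638957008
t 26.12 pos [ 0.4725 -0.267   0.1849] jaw -6.1 tilt [-1.2e-03  8.0e-04 -1.0e+00] q [-0.61  0.    1.71 -0.    1.43 -0.5 ] op 0.0574 F [-0.6 -0.4 -3.1]
  shift cm [ 0.03  0.2  16.39] turn -0.1
```

Emit:
carry_out --commands '[[[0,0.1,2.5,0],[0,0.03,2.5,0],[0,0,2.5,0],[0,0,2.5,0],[0,0,2.3,0],[0,0,1.5,0],[0,0,0.8,0],[0,0,0.4,0],[0,0,0,0],[0,0,0,0],[0,0,0,0]]]'

```text
t: 27.03
tool_pos: [0.4753, -0.2683, 0.0373]
orientation: [2.331, 2.102, 0.001]
force: [-0.6, -0.6, -2.7]
opening: 0.0572
```

```bash
python3 - <<'E'
from h import *
go(.4742,-.2669,.0207,-6)
im,p=snap('wrist','w16')
E
```

```text
t 27.03 pos [ 0.4753 -0.2683  0.0373] jaw -5.9 tilt [ 0.002  -0.0014 -1.    ] q [-0.61  0.17  1.82 -0.    1.15 -0.5 ] op 0.0572 F [-0.6 -0.6 -2.7]
  shift cm [ 0.13 -0.13  1.66] turn 0.1
```

View pics/w16.png

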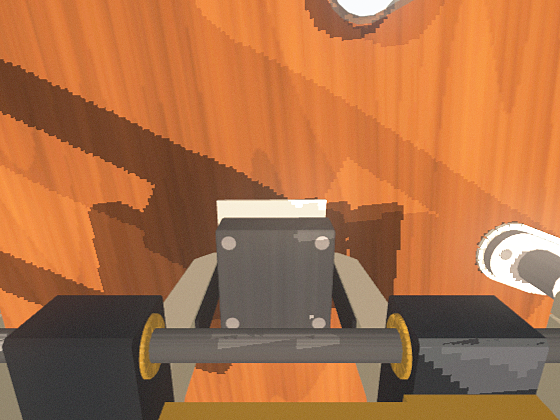

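Emit:
carry_out --commands '[[[0.03,0,0.4,0],[0,0,0.3,0],[0,0,0.2,0],[0,0,0.2,0],[0,0,0.1,0],[0,0,0.1,0],[0,0,0.1,0],[0,0,0.05,0],[0,0,0,0],[0,0,0,0],[0,0,0,0]]]'

```text
t: 28.0
tool_pos: [0.4744, -0.2673, 0.0213]
orientation: [2.333, 2.104, 0.0]
force: [-0.9, 0.2, -2.1]
opening: 0.0579
```

```bash
python3 - <<'E'
from h import *
go(.4742,-.2669,.0207,-6)
im,p=snap('wrist','w17')
E
```

```text
t 28.0 pos [ 0.4744 -0.2673  0.0213] jaw -5.9 tilt [ 1.e-04 -1.e-04 -1.e+00] q [-0.61  0.19  1.83 -0.    1.12 -0.5 ] op 0.0579 F [-0.9  0.2 -2.1]
  shift cm [ 0.04 -0.02  0.06] turn 0.1
```

View pics/w17.png

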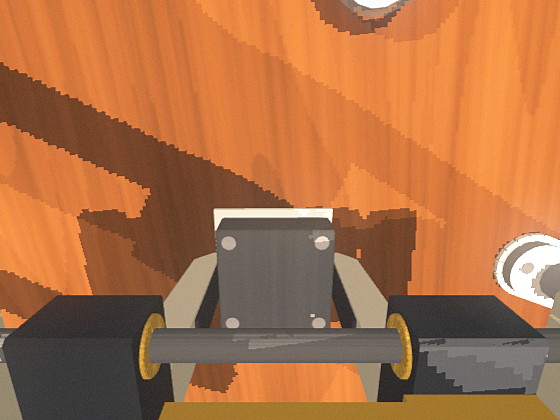

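Emit:
carry_out --commands '[[[0,0,0.05,0],[0,0,0.05,0],[0,0,0.02,0],[0,0,0,0],[0,0,0,0]]]'

```text
t: 28.47
tool_pos: [0.4745, -0.2674, 0.0208]
orientation: [2.333, 2.104, 0.0]
force: [-2.4, 1.8, 5.2]
opening: 0.0576
```

Emit:
carry_out --commands '[[[0,0,0,0],[0,0,0,0],[0,0,0,0],[0,0,0,0],[0,0,0,0],[0,0,0,0],[0,0,0,0],[0,0,-1,0],[0,0,-2,0],[0,0,-2.5,0],[0,0,-2.5,0],[0,0,-2.5,0],[0,0,-2.5,0],[0,0,-2.5,0],[0,0,-1,0],[0,0,0,0],[0,0,0,0]]]' --claw 9

```text
t: 29.88
tool_pos: [0.4745, -0.2674, 0.1851]
orientation: [2.332, 2.104, 0.0]
force: [-0.4, 0.0, -0.5]
opening: 0.09
```

```bash
python3 - <<'E'
from h import *
go(.4583,.0325,.19)
im,p=snap('wrist','w18')
cv2.imwrite('pics/z18.png',cv2.resize(cv2.imread('pics/w18.png')[140:240,220:340],None,fx=6,fy=6,interpolation=cv2.INTER_CUBIC))
E
```

```text
t 29.88 pos [ 0.4745 -0.2674  0.1851] jaw -5.9 tilt [ 7.e-04 -6.e-04 -1.e+00] q [-0.61  0.01  1.7  -0.    1.43 -0.5 ] op 0.09 F [-0.4  0.  -0.5]
  shift cm [29.66 -4.69 -0.51]
```

View pics/z18.png

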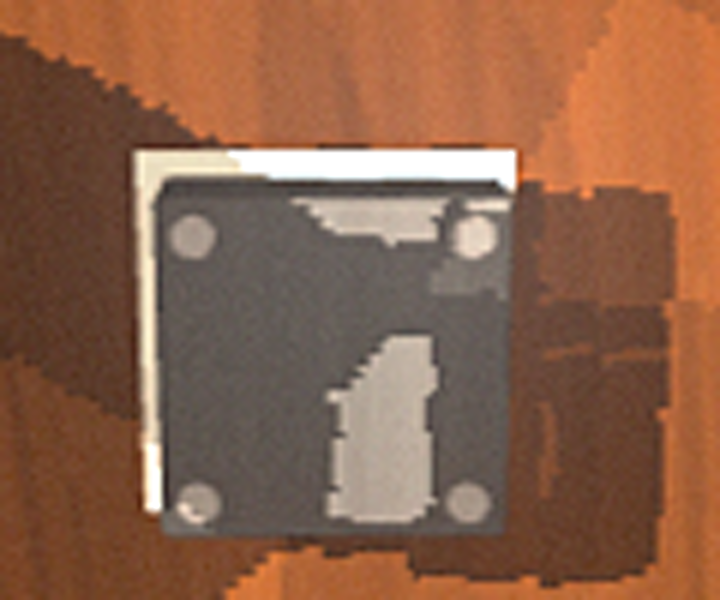

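```bash
python3 - <<'E'
from h import *
p=robot.camera_params('wrist')
f=lambda a,b,z: ray(p,220+a/6-.42,140+b/6-.42,z)
c=[f(x,y,.025) for x,y in((193,237),(475,237),(468,502),(198,502))]; m=np.mean(c,0); print('sq',m, c[1]-c[0])
a,b=f(133,149,.003),f(518,149,.003); u=(b-a)/np.linalg.norm(b-a); n=np.array([u[1],-u[0],0]); mid=(a+b)/2; print('edge',np.linalg.norm(b-a),'g centre',mid+n*.032,mid-n*.032)
E
```

```text
sq [ 0.4741799  -0.26675809  0.025     ] [ 0.04473652 -0.00460775  0.        ]
edge 0.06490071467325774 g centre [ 0.47292414 -0.26549617  0.003     ] [ 0.47948618 -0.20183346  0.003     ]
```

The square cover is within about 2 mm of its gasket centre. Next is the round cover.

Emit:
carry_out --commands '[[[1.2,-0.2,0,0],[2.5,-0.4,0,0],[2.5,-0.4,0,0],[2.5,-0.4,0,0],[2.5,-0.4,0,0],[2.5,-0.4,0,0],[2.5,-0.4,0,0],[2.5,-0.4,0,0],[2.5,-0.4,0,0],[2.5,-0.4,0,0],[2.5,-0.4,0,0],[2.5,-0.4,0,0],[0.96,-0.1,0,0],[0,0,0,0],[0,0,0,0]]]' --claw 9.3

```text
t: 31.18
tool_pos: [0.4573, 0.0328, 0.184]
orientation: [-2.33, -2.106, 0.002]
force: [0.2, 0.6, 0.5]
opening: 0.0932
```

```bash
python3 - <<'E'
from h import *
im,p=snap('wrist','w19')
gask('w19',p,(200,350,120,250),z=.022,s=90,vmin=40)
go(.4583,.0325,.018)
cv2.imwrite('pics/z19.png',cv2.resize(cv2.imread('pics/w19.png')[140:240,220:340],None,fx=6,fy=6,interpolation=cv2.INTER_CUBIC))
E
```

```text
w19 c [0.4592 0.0333] axis 87.6 rect [459.   32.5] [61.  58.4] 84.2
t 31.23 pos [0.4576 0.0321 0.1842] jaw -5.9 tilt [-1.4e-03 -5.0e-04 -1.0e+00] q [-0.04 -0.23  1.93 -0.    1.45  0.06] op 0.0932 F [ 0.4 -0.1 -0.8]
  shift cm [ 0.05  0.09 16.62]
```

View pics/z19.png

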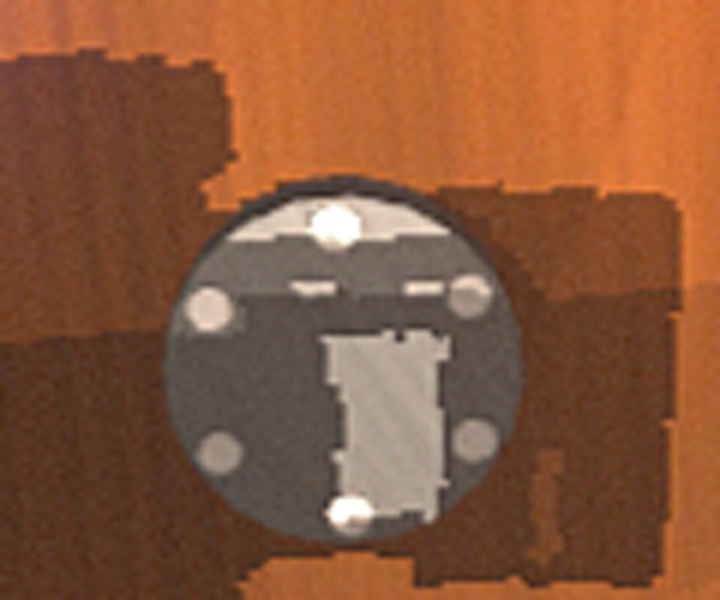

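```bash
python3 - <<'E'
from h import *
p=robot.camera_params('wrist'); m=ray(p,276.7,201.8,.023); print(m); go(m[0],m[1],.018)
E
```

```text
[0.45936595 0.03107381 0.023     ]
t 31.23 pos [0.4576 0.0321 0.1842] jaw -5.9 tilt [-1.4e-03 -5.0e-04 -1.0e+00] q [-0.04 -0.23  1.93 -0.    1.45  0.06] op 0.0932 F [ 0.4 -0.1 -0.8]
  shift cm [-0.08  0.21 16.62]
```

Emit:
carry_out --commands '[[[-0.07,0.11,2.5,0],[0,0,2.5,0],[0,0,2.5,0],[0,0,2.5,0],[0,0,2.5,0],[0,0,2,0],[0,0,1,0],[0,0,0.6,0],[0,0,0.3,0],[0,0,0.1,0],[0,0,0,0],[0,0,0,0],[0,0,0,0]]]'

```text
t: 32.32
tool_pos: [0.46, 0.0317, 0.0211]
orientation: [2.332, 2.103, 0.002]
force: [0.5, -0.4, 0.1]
opening: 0.093
```

```bash
python3 - <<'E'
from h import *
go(.4593,.0315,.018)
E
```

```text
t 32.32 pos [0.46   0.0317 0.0211] jaw -5.9 tilt [ 1.9e-03 -1.0e-04 -1.0e+00] q [-0.04 -0.03  2.06 -0.    1.11  0.06] op 0.093 F [ 0.5 -0.4  0.1]
  shift cm [-0.03 -0.07  0.31]
```

Emit:
carry_out --commands '[[[0,0,0.15,0],[0,0,0,0],[0,0,0,0],[0,0,0,0]]]'

```text
t: 32.65
tool_pos: [0.4591, 0.0318, 0.0186]
orientation: [2.333, 2.104, 0.0]
force: [-0.4, -0.5, 0.4]
opening: 0.0927
```

Emit:
carry_out --commands '[[[0,0,0,0],[0,0,0,0],[0,0,0,0],[0,0,0,0],[0,0,0,0],[0,0,0,0],[0,0,0,0],[0,0,0,0]]]' --claw 5 --grip_force 40

```text
t: 33.32
tool_pos: [0.459, 0.0318, 0.0185]
orientation: [-2.333, -2.104, 0.0]
force: [-0.0, -0.8, -0.8]
opening: 0.059
```

```bash
python3 - <<'E'
from h import *
go(.6165,-.0255,.018)
E
```

```text
t 33.32 pos [0.459  0.0318 0.0185] jaw -5.9 tilt [-2.e-04 -0.e+00 -1.e+00] q [-0.04 -0.02  2.06 -0.    1.1   0.06] op 0.059 F [-0.  -0.8 -0.8]
  shift cm [-4.08 16.26  0.05]
```

Emit:
carry_out --commands '[[[0,0,-0.3,0],[0,0,-0.8,0],[0,0,-1.5,0],[0,0,-2,0],[0,0,-2,0],[0,0,-2,0],[0,0,-2,0],[0,0,-2,0],[0,0,-2,0],[0,0,-1.5,0],[0,0,-0.5,0]]]'

```text
t: 34.23
tool_pos: [0.4603, 0.0318, 0.1877]
orientation: [2.331, 2.102, 0.005]
force: [0.8, 1.1, -3.2]
opening: 0.0587
```

Emit:
carry_out --commands '[[[-0.2,0.8,0,0],[-0.4,1.6,0,0],[-0.6,2.2,0,0],[-0.6,2.2,0,0],[-0.6,2.2,0,0],[-0.6,2.2,0,0],[-0.6,2.2,0,0],[-0.5,1.8,0,0],[0,1.0,0,0],[0,0,0,0],[0,0,0,0]]]'

```text
t: 35.15
tool_pos: [0.6154, -0.0258, 0.1822]
orientation: [-2.331, -2.102, 0.003]
force: [-0.8, -0.3, -3.6]
opening: 0.0589
```

```bash
python3 - <<'E'
from h import *
go(.6165,-.0255,.0215)
im,p=snap('wrist','w20')
cv2.imwrite('pics/z20.png',cv2.resize(cv2.imread('pics/w20.png')[140:240,220:340],None,fx=6,fy=6,interpolation=cv2.INTER_CUBIC))
E
```

```text
t 35.15 pos [ 0.6154 -0.0258  0.1822] jaw -5.9 tilt [-3.4e-03  4.0e-04 -1.0e+00] q [-0.13  0.2   1.5   0.    1.44 -0.02] op 0.0589 F [-0.8 -0.3 -3.6]
  shift cm [ 0.04  0.16 16.07]
```

View pics/z20.png

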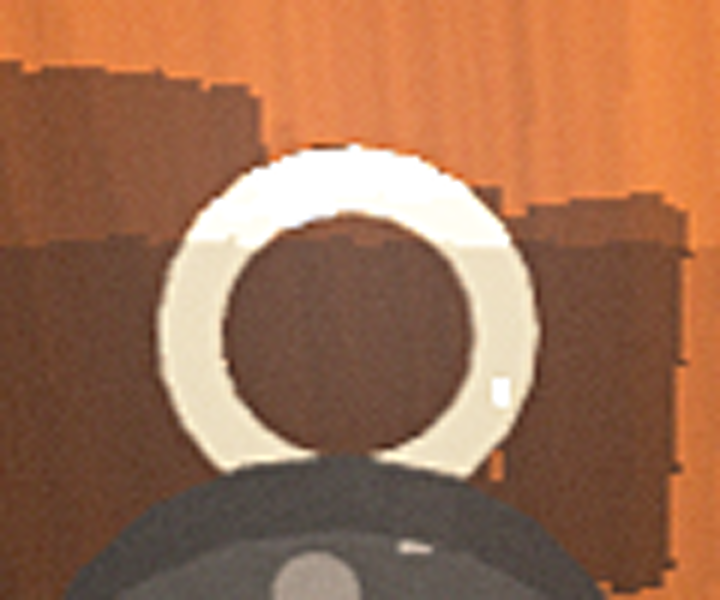

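```bash
python3 - <<'E'
from h import *
p=robot.camera_params('wrist'); m=ray(p,220+348/6-.42,140+333.5/6-.42,.003); print(m); go(m[0],m[1],.0215)
E
```

```text
[ 0.6177461 -0.0243297  0.003    ]
t 35.2 pos [ 0.6151 -0.0256  0.1827] jaw -5.9 tilt [-3.e-03  4.e-04 -1.e+00] q [-0.12  0.2   1.5   0.    1.44 -0.02] op 0.059 F [-0.1  1.  -4.9]
  shift cm [ 0.15  0.3  16.12]
```

Emit:
carry_out --commands '[[[0.1,0.13,2.5,0],[0,0,2.5,0],[0,0,2.5,0],[0,0,2.5,0],[0,0,2.3,0],[0,0,1.5,0],[0,0,0.8,0],[0,0,0.4,0],[0,0,0,0],[0,0,0,0],[0,0,0,0],[0,0,0,0],[0,0,0,0]]]'

```text
t: 36.28
tool_pos: [0.6183, -0.0249, 0.0358]
orientation: [2.332, 2.103, 0.002]
force: [-0.1, 0.9, -3.8]
opening: 0.0592
```

```bash
python3 - <<'E'
from h import *
go(.6175,-.0247,.0215)
im,p=snap('wrist','w21')
E
```

```text
t 36.28 pos [ 0.6183 -0.0249  0.0358] jaw -5.9 tilt [ 1.9e-03 -3.0e-04 -1.0e+00] q [-0.12  0.35  1.61 -0.    1.18 -0.02] op 0.0592 F [-0.1  0.9 -3.8]
  shift cm [ 0.01 -0.08  1.43]
```

View pics/w21.png

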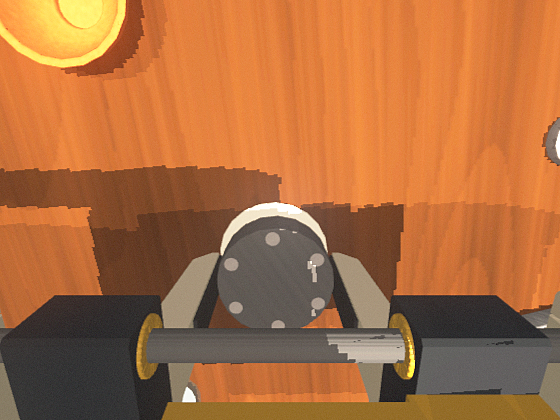

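Emit:
carry_out --commands '[[[0,0,0.4,0],[0,0,0.3,0],[0,0,0.2,0],[0,0,0.1,0],[0,0,0.1,0],[0,0,0.05,0],[0,0,0.05,0],[0,0,0.05,0],[0,0,0,0],[0,0,0,0],[0,0,0,0]]]'

```text
t: 37.25
tool_pos: [0.6175, -0.0248, 0.0221]
orientation: [2.333, 2.104, 0.0]
force: [-0.1, -0.3, -4.2]
opening: 0.0592
```

Emit:
carry_out --commands '[[[0,0,0.04,0],[0,0,0.04,0],[0,0,0.03,0],[0,0,0,0],[0,0,0,0],[0,0,0,0]]]'

```text
t: 37.75
tool_pos: [0.6176, -0.0248, 0.0215]
orientation: [2.333, 2.104, 0.0]
force: [-4.7, 1.0, 6.1]
opening: 0.0587
```

Contact is made. I'll release, lift, and back the arm away for a final check.

Emit:
carry_out --commands '[[[0,0,0,0],[0,0,0,0],[0,0,0,0],[0,0,0,0],[0,0,0,0],[0,0,0,0],[0,0,0,0],[0,0,-1,0],[0,0,-2,0],[0,0,-2.5,0],[0,0,-2.5,0],[0,0,-2.5,0],[0,0,-2.5,0],[0,0,-2.5,0],[0,0,-1,0],[0,0,0,0]]]' --claw 9.3

```text
t: 39.08
tool_pos: [0.6195, -0.025, 0.1903]
orientation: [2.329, 2.101, 0.007]
force: [1.0, -0.1, 0.9]
opening: 0.0933
```

```bash
python3 - <<'E'
from h import *
go(.42,.0,.25)
im,p=snap('wrist','w22')
cv2.imwrite('pics/z22.png',cv2.resize(cv2.imread('pics/w22.png')[140:240,220:340],None,fx=6,fy=6,interpolation=cv2.INTER_CUBIC))
E
```

```text
t 39.08 pos [ 0.6195 -0.025   0.1903] jaw -5.9 tilt [ 6.7e-03 -8.0e-04 -1.0e+00] q [-0.12  0.2   1.49 -0.    1.45 -0.02] op 0.0933 F [ 1.  -0.1  0.9]
  shift cm [  0.44 -20.06  -6.11]
```

Emit:
carry_out --commands '[[[0,-1,-0.7,0],[0,-2,-0.7,0],[0,-2,-0.7,0],[0,-2,-0.7,0],[0,-2,-0.7,0],[0,-2,-0.7,0],[0,-2,-0.7,0],[0,-2,-0.7,0],[0,-2,-0.7,0],[0,-2,-0.7,0],[0,-1,0,0],[0,0,0,0],[0,0,0,0]]]'

```text
t: 40.22
tool_pos: [0.418, -0.0042, 0.2544]
orientation: [-2.332, -2.103, 0.002]
force: [-0.2, 0.0, -0.5]
opening: 0.093
```

```bash
python3 - <<'E'
from h import *
snap('top','top9'); snap('side','side9'); go(.42,0,.25)
E
```

```text
t 40.32 pos [ 0.4185 -0.0043  0.2546] jaw -5.9 tilt [-1.8e-03  2.0e-04 -1.0e+00] q [-0.13 -0.39  1.92  0.    1.61 -0.03] op 0.0928 F [0.1 0.1 0.6]
  shift cm [0.44 0.11 0.46]
```

View pics/z22.png

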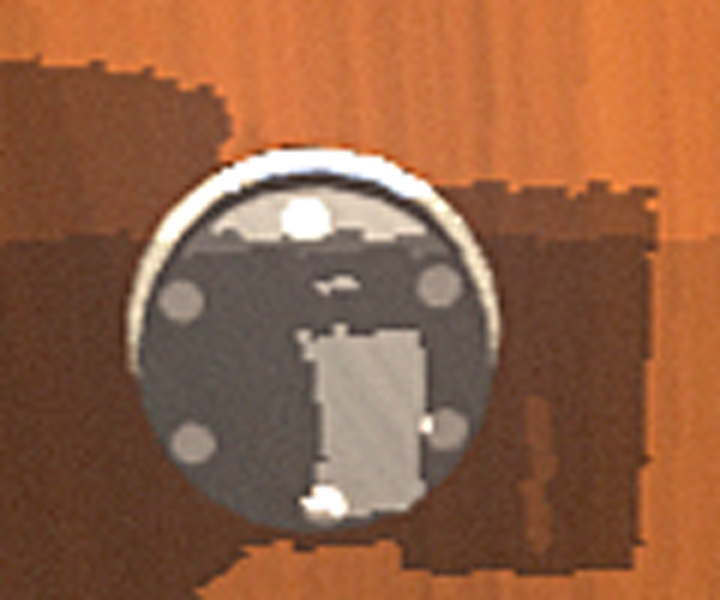

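View pics/top9.png

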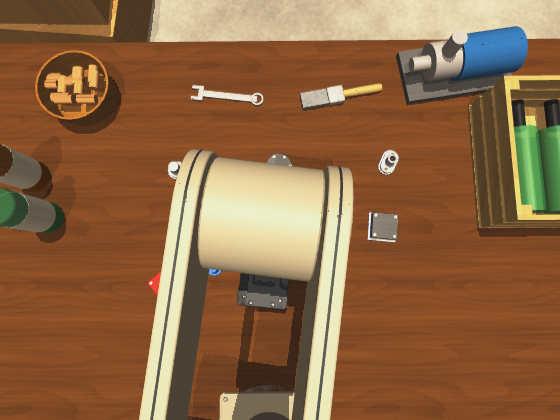

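View pics/side9.png

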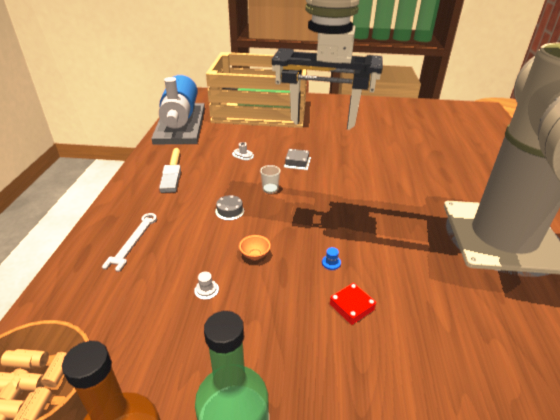

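All four fittings sit on their gaskets in the side view. The glass (270,180) and bowl (255,249) are where they were at the start.

```bash
python3 - <<'E'
from h import *
print(robot.close_job())
E
```

```text
the job is handed in; nothing more can be done
None
```

I took both stacks apart and set all four fittings on their own gaskets, then handed the job in at about 40 s of the 118 s allowed. The hand-in gives no verdict.

**Placing:** Each fitting went down until the wrist felt light contact (about 5–17 N), then I released it and lifted clear.

| Fitting | Last check (wrist camera after release, unless noted) |
|---|---|
| Oval flange | Looked centred and lined up by eye; before release the jaw angle was within about 1° of the target |
| Small cap | Looked centred by eye |
| Square cover | Measured about 2 mm off the gasket centre, lined up to within a degree |
| Round cover | Looked evenly seated on its ring by eye |

**Bystanders:** In the final side view the glass, the bowl and the red and blue look-alikes looked to be where they started.

**Limits:**
- **Top view blocked:** The arm hid most of the bench in the last top picture, including the glass, the bowl and most of the round cover. I relied on the side and wrist views there.
- **Camera disagreement:** The top and wrist cameras differed by 1–4 mm in places. I used mainly the wrist values for the grasps and the placings.

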